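# Hang the glaze paddle back on the crowded tool rack

### The arm

A 7-joint arm with a two-finger parallel gripper is mounted at the origin on the work surface; the furniture and walls round the work are solid. World frame = base frame: x ahead of the robot, y to its left, z up, the work surface at z = 0. Lengths are in m, angles in rad, forces in N, time in s.
With the tool pointing down it reaches from about 0.4 to 0.9 m from the base axis. Payload 5.5 kg.
Tool frame: the origin (TCP) lies midway between the tips of the shut fingers; the grasp point (between the pads) lies env.pinch_z behind it (env.pinch_z is the distance from the TCP to the grasp point, in m); z points along the fingers, y is the direction in which the jaws open and shut (so a half turn about z gives the same grasp; the last joint's range is limited). The gripper opens to 92 mm and grips with 3 to 60 N. Pads are 19 mm wide; open, the fingers measure 130 mm over their backs; the gripper's body (75 mm by 190 mm) begins 47 mm behind the grasp point.
Start: joints at [1.516, 0.501, -0.427, 1.55, 0.221, 1.138, -0.21], TCP at [0.203, -0.617, 0.227] pointing down, gripper open.
Joint ranges: [-2.88, 2.88], [-0.31, 2.03], [-1.54, 1.56], [0.2, 2.42], [-1.41, 4.55], [0.19, 2.02], [-2.57, 2.57]. Speed limits (rad/s): [2.57, 2.57, 3.14, 3.14, 3.14, 3.14, 3.14].

### API

Orientations are given as [roll, pitch, yaw] about the fixed x, y, z axes, in that order (R = Rz(yaw) Ry(pitch) Rx(roll)).
In Python, from station import env, viewer gives the robot as it stands.
- The arm moves only by the tool step_arm, never from a script. Its argument "commands" is a list of rows, each a list of 3 entries, a list of its own where there are three numbers: the closure, from 0 (fully open) to 1 (shut), then the shift along the tool's x, y, z in cm, then the turn about the tool's z in degrees. In form: [[grip, [x, y, z], twist], ...]. A call has 1 to 20 rows; each row shifts and turns the commanded pose from where the row before left it, along the tool's axes as they then stand; what a row does not reach is not made up. A row lasts 1/8 s, in which the tool goes at most 62.5 mm and 10.7 degrees, less where a joint would pass 70% of its speed; a pose out of reach is approached as far as the arm can. A call is refused whole if a number of a shift passes 6.25 or a number of a turn 10.7, either way. A call with a gripper value outside its range is refused whole. The fingers move at their own pace and stop on an object; "grip_force" is the grip in N (left out, the last holds). Time passes only in rows, so rows that do not move let the fingers close. It gives the time, the measured TCP pose, the force and the opening at its end, in the units of the state.
- env.read_state(): the state, without advancing time (a new reading comes with each control period).
- viewer.capture(name): name is "scene" or "top" or "wrist"; returns the picture (384x512x3 uint8, red, green, blue); there is no depth.
- viewer.camera_info(name): a dict with "camera_matrix" (3x3 intrinsics, pixels), "rvec" (rotation vector, rad) and "tvec" (3), from world to camera coordinates, as OpenCV has them; the wrist camera has in their place "tool_from_camera" (4x4, takes a point from camera to tool coordinates, whose origin is the TCP and whose axes are the flange's). Camera axes: x right, y down, z forward; pixel columns grow to the right and rows downward; lengths in m; the calibration is good to about 2 mm. A picture is of the moment at which its call begins: read the wrist's pose just before it. camera_info takes no time and is no camera call.
- env.finish_job(): hands the job in, once; it reports no verdict.
The state is a dict: "time": time; "joint_positions": joint angles; "qvel": joint speeds; "effort": joint torques, N m; "position": TCP position; "eef_rot": TCP orientation; "contact_force": force on the tool from outside, world axes, zero at the start; "ft_torque": the same for the moment, N m; "finger_gap": opening from 0.0 (shut) to 1.0 (fully open).
Only numpy, scipy, OpenCV 4.12 (cv2) and the standard library are available. Lean on these libraries where they do the work, as an engineer would, in place of code of your own. Each camera call takes 0.05 s, during which the arm holds its last target. There are 200 camera calls.

### The job

Take the blue-gripped glaze paddle out of its drying block and hang it by its hook on the bar of the tool rack, in the gap between the green-gripped and the red-gripped tool. The bar has one notch in that gap: feel for it along the bar and let the hook drop fully home into it, then let go and leave it hanging there. Work gently: never force the paddle against the rack, and leave the two hanging tools, the jar and the cup where they are.

Things in the scene. Friction and masses are not known exactly. Their poses are not given: they have to be found in the camera images.
- paddle_grip (a point): centre of the paddle's blue wooden grip (16 mm along its x, 14 mm along y, 50 mm tall; paddle loose, 0.2 kg, 222 mm tall). Pinch its flat faces along x, so that the fingers do not reach toward the neighbours. z runs up the shaft; it may lean 0.06 rad in its block. The blade's foot is 197 mm below this point; blade 6 x 24 x 56 mm (x, y, z)
- paddle_hook (a point): underside of the top of the paddle's steel hook, at its centre: the face that rests on the bar; 13 mm along +x from and 37 mm below paddle_grip. The hook is an upside-down U, 14 mm wide along y, 14 mm clear along x between the plate on the shaft and the lip; the lip hangs 22 mm below this point on the +x side. Hanging free it leans up to 0.15 rad
- block: fixed dark wooden drying block 70 x 80 x 62 mm (x, y, z), origin at the centre of its underside. The paddle's blade stands 50 mm deep in a slot in the middle (8.5 mm along x, 27.5 mm along y) and pulls straight up
- rack: fixed wooden tool rack, origin at the centre of its underside, z up, base 100 x 290 x 14 mm, posts at its y = +-125 mm, nothing of it above 200 mm. The posts carry a wooden bar along the rack's y. Tools hang with the shaft on the rack's -x side and the hook's lip on the +x side, their axes parallel to the rack's
- left_tool_grip (a point): centre of the green grip of the tool hanging on the rack's +y side of the gap, a loose tool of the same build (24 mm wide at its bulb, grip 16 x 14 x 50 mm). It hangs 60 to 70 mm from the rack's middle, on the plain bar, and slides if touched
- right_tool_grip (a point): centre of the red grip of the tool hanging on the rack's -y side of the gap, likewise loose, with a 24 mm wide copper scraper blade; 60 to 70 mm from the rack's middle
- jar: loose jar with a black lid, 48 mm in diameter, 68 mm tall, beside the block; origin at the centre of its underside
- cup: loose sage-green pinch cup, 66 mm in diameter, 57 mm tall, in front of the rack; origin at the centre of its underside
- rack_gap (a point): point fixed to the rack at the middle of the bar's length, on its plain top edge, 200 mm above the rack's underside. Bar: 10 mm thick in x, 28 mm deep. Its one notch (16.5 mm wide, 7 mm deep, shoulders rounded 4 mm) is NOT measured: the bar sits stiffly shifted in its brackets, so the notch centre is anywhere from 18 mm left to 18 mm right of here along y. Hook home: 7 mm below here
Not all that is in view belongs to the job. Leave any purple look-alike of the part that bears right_tool_grip alone.

How it is judged:
On the way, in this order (a step that is already met when the one before it is completed fails the run):
1. the paddle is lifted clear out of the block (z of paddle_hook in the frame of block above 0.222 m), for 0.1 s.
2. the hook bears on the bar in the gap between the two tools (contact force between paddle and rack above 0.5 N and z of paddle_hook in the frame of rack between 0.19 and 0.203 m and x of paddle_hook in the frame of rack between -0.008 and 0.008 m and y of paddle_hook in the frame of rack between -0.035 and 0.035 m), for 0.05 s.
At the end, for the whole second after the job is handed in: paddle released, hanging on the bar between the two other tools, hook home in the notch (its underside at most 195.5 mm above the rack's underside), shaft on the -x side, within 0.25 rad of upright and 0.35 rad of square to the bar; both other tools still hang (z of paddle_hook in the frame of rack between 0.19 and 0.1955 m and x of paddle_hook in the frame of rack between -0.008 and 0.008 m and y of paddle_hook in the frame of rack between -0.025 and 0.025 m and angle between paddle_hook's own z axis and vertical below 0.25 rad and angle between the x axis of paddle_hook and the x axis of rack, either way round below 0.35 rad and x of paddle_grip in the frame of rack below 0 m and z of each of left_tool_grip, right_tool_grip in the frame of rack above 0.225 m and contact force between paddle and rack above 0.5 N); the robot touches nothing.
It fails at once if the paddle is forced against the rack with more than 25 N (contact force between paddle and rack above 25 N).
It fails at once if the green-gripped tool is moved more than 10 mm (distance of left_tool_grip from where it was at the start of the episode above 0.01 m).
It fails at once if the red-gripped tool is moved more than 10 mm (distance of right_tool_grip from where it was at the start of the episode above 0.01 m).
It fails at once if the jar is moved more than 15 mm (distance of jar from where it was at the start of the episode above 0.015 m).
It fails at once if the cup is moved more than 15 mm (distance of cup from where it was at the start of the episode above 0.015 m).
It also fails if it takes over 54 s, if anything falls off the work surface, if the arm or the gripper's body presses on something with over 40 N, if the wrist force passes 120 N, or if a joint passes its speed limit or range.

## Working session

There is one attempt and no reset: what is moved stays moved. The work goes in short steps, Python scripts to look and compute and a tool call to move; the robot and the scene stay as the last step left them, time stands still between calls to the robot, and variables do not carry over. Pictures are saved under pics/ and viewed, about 8 in all and at most 12, crops included, and the job is handed in when it is done.

Besides the shell and the picture viewer there is one more tool, called in YAML: its name, and indented under it one key for each argument. step_arm: Moves the arm, as the interface text tells. Its arguments: {"type":"object","properties":{"commands":{"type":"array"},"grip_force":{"type":"number"}},"required":["commands"]}

```bash
mkdir -p pics; ls
python3 - <<'E'
from station import env, viewer
import cv2, numpy as np
print(env.read_state(), env.pinch_z)
for n in ["scene","top","wrist"]:
    im=viewer.capture(n); cv2.imwrite(f"pics/{n}0.png",im[:,:,::-1])
    print(n,viewer.camera_info(n))
a=cv2.imread("pics/scene0.png");b=cv2.imread("pics/top0.png")
E
```

```text
pics
{'time': 0.0, 'joint_positions': array([ 1.51616608,  0.50185614, -0.42678568,  1.55144862,  0.22078645,
        1.13827675, -0.21028246]), 'qvel': array([-0.00191389, -0.00057033, -0.00188065, -0.00030843,  0.00013895,
       -0.00040428, -0.00016059]), 'effort': array([ 2.42531269e-04, -5.66593552e+01, -5.81550121e+00, -2.79109347e+01,
       -6.83921739e-02,  3.10193002e-02,  2.29745374e-04]), 'position': array([ 0.20287253, -0.61679707,  0.22567323]), 'eef_rot': array([-3.13965832e+00, -8.27706704e-05,  3.17891751e-01]), 'contact_force': array([ 0.07753455,  0.51790671, -0.42694677]), 'ft_torque': array([-0.0235632 , -0.0267751 , -0.00651797]), 'finger_gap': 1.0005655174222463} 0.0188
scene {'camera_matrix': array([[371.01515674,   0.        , 260.1226495 ],
       [  0.        , 371.01515674, 197.4548994 ],
       [  0.        ,   0.        ,   1.        ]]), 'rvec': array([ 1.30699594, -2.3531149 ,  0.84374746]), 'tvec': array([0.25000328, 0.40946484, 0.72792869])}
top {'camera_matrix': array([[481.34984103,   0.        , 257.75796549],
       [  0.        , 481.34984103, 194.00648243],
       [  0.        ,   0.        ,   1.        ]]), 'rvec': array([ 2.15913625, -2.15114442,  0.09234103]), 'tvec': array([1.27150206e-03, 5.08886979e-01, 1.42310663e+00])}
wrist {'camera_matrix': array([[333.23910381,   0.        , 253.23322707],
       [  0.        , 333.23910381, 194.17953909],
       [  0.        ,   0.        ,   1.        ]]), 'tool_from_camera': array([[-4.02459810e-04, -9.51357458e-01, -3.08088989e-01,
         8.41889260e-02],
       [ 9.99999915e-01, -3.56101397e-04, -2.06693711e-04,
        -7.96905668e-04],
       [ 8.69286837e-05, -3.08089046e-01,  9.51357521e-01,
        -1.58558930e-01],
       [ 0.00000000e+00,  0.00000000e+00,  0.00000000e+00,
         1.00000000e+00]])}
```

View pics/scene0.png

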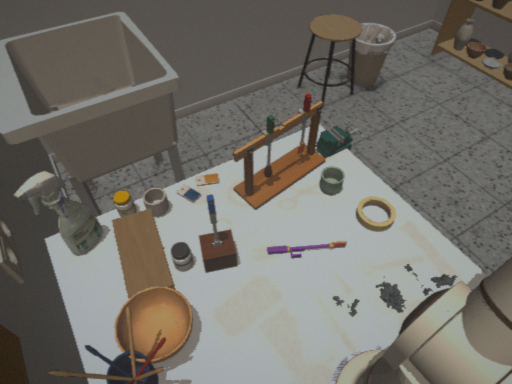

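View pics/top0.png

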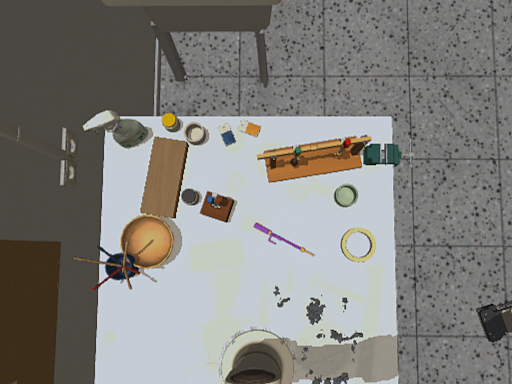

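```bash
cat > h.py <<'E'
import numpy as np, cv2
from scipy.spatial.transform import Rotation as R
from station import env, viewer
def cam(n, st=None):
    c=viewer.camera_info(n); K=c["camera_matrix"]
    if n=="wrist":
        T=np.eye(4); T[:3,:3]=R.from_euler("xyz",st["eef_rot"]).as_matrix(); T[:3,3]=st["position"]
        W=np.linalg.inv(T@c["tool_from_camera"]); return K,W[:3,:3],W[:3,3]
    return K,cv2.Rodrigues(c["rvec"])[0],np.array(c["tvec"])
def ray(c,p):
    K,Rm,t=c; o=-Rm.T@t; d=Rm.T@np.linalg.inv(K)@np.array([p[0],p[1],1.]); return o,d/np.linalg.norm(d)
def plane(c,p,z):
    o,d=ray(c,p); return o+d*(z-o[2])/d[2]
def proj(c,P):
    K,Rm,t=c; return cv2.projectPoints(np.atleast_2d(np.array(P,float)),cv2.Rodrigues(Rm)[0],t,K,None)[0].reshape(-1,2)
def tri(*cp):
    A=np.zeros((3,3));b=np.zeros(3);rs=[ray(c,p) for c,p in cp]
    for o,d in rs:
        M=np.eye(3)-np.outer(d,d);A+=M;b+=M@o
    P=np.linalg.solve(A,b); return P,[np.linalg.norm(np.cross(P-o,d)) for o,d in rs]
def mask(im,lo,hi):
    return cv2.inRange(cv2.cvtColor(im,cv2.COLOR_RGB2HSV),np.array(lo),np.array(hi))
def blobs(m,amin=8):
    n,l,s,c=cv2.connectedComponentsWithStats(m); return [(c[i].round(1).tolist(),s[i].tolist()) for i in range(1,n) if s[i][4]>=amin]
E
python3 - <<'E'
from h import *
I={n:cv2.imread(f"pics/{n}0.png")[:,:,::-1].copy() for n in ["scene","top"]}
for n in I:
    print(n,"blue",blobs(mask(I[n],(105,120,40),(125,255,255))))
    print(n,"green",blobs(mask(I[n],(65,90,20),(95,255,255))))
    print(n,"red",blobs(mask(I[n],(0,170,60),(4,255,255))|mask(I[n],(174,170,60),(180,255,255))))
A=cv2.resize(I["scene"][185:275,165:265],(400,360),interpolation=cv2.INTER_CUBIC)
B=cv2.resize(I["top"][180:225,175:240],(400,277),interpolation=cv2.INTER_CUBIC)
C=cv2.resize(I["scene"][90:205,230:335],(400,438),interpolation=cv2.INTER_CUBIC)
D=cv2.resize(I["top"][130:190,250:380],(400,185),interpolation=cv2.INTER_CUBIC)
o=np.zeros((640,800,3),np.uint8);o[:360,:400]=A;o[360:637,:400]=B;o[:438,400:]=C;o[440:625,400:]=D
cv2.imwrite("pics/c1.png",cv2.resize(o,(750,600))[:,:,::-1])
E
```

```text
scene blue [([209.8, 197.9], [208, 195, 5, 6, 24])]
scene green [([270.2, 117.1], [268, 116, 5, 3, 12]), ([326.1, 135.7], [322, 131, 10, 10, 47])]
scene red [([307.7, 95.9], [306, 94, 5, 5, 18])]
top blue [([228.0, 137.2], [222, 131, 13, 13, 101]), ([210.1, 199.5], [207, 196, 7, 8, 35]), ([109.6, 257.8], [107, 255, 5, 7, 9]), ([119.1, 257.6], [113, 254, 11, 11, 39]), ([129.9, 262.4], [127, 256, 6, 12, 24]), ([106.8, 269.9], [106, 265, 4, 10, 11]), ([121.5, 274.2], [118, 270, 7, 9, 26]), ([128.6, 272.1], [127, 270, 5, 5, 14]), ([116.0, 278.2], [113, 278, 6, 2, 8])]
top green [([371.7, 154.2], [364, 144, 16, 21, 298]), ([393.1, 154.1], [388, 144, 13, 21, 207]), ([297.5, 150.5], [295, 147, 6, 9, 31])]
top red [([347.0, 142.0], [344, 139, 7, 8, 30]), ([129.7, 268.7], [125, 266, 10, 6, 16]), ([105.5, 279.1], [92, 269, 27, 21, 54]), ([137.0, 272.0], [135, 271, 5, 3, 8])]
```

View pics/c1.png

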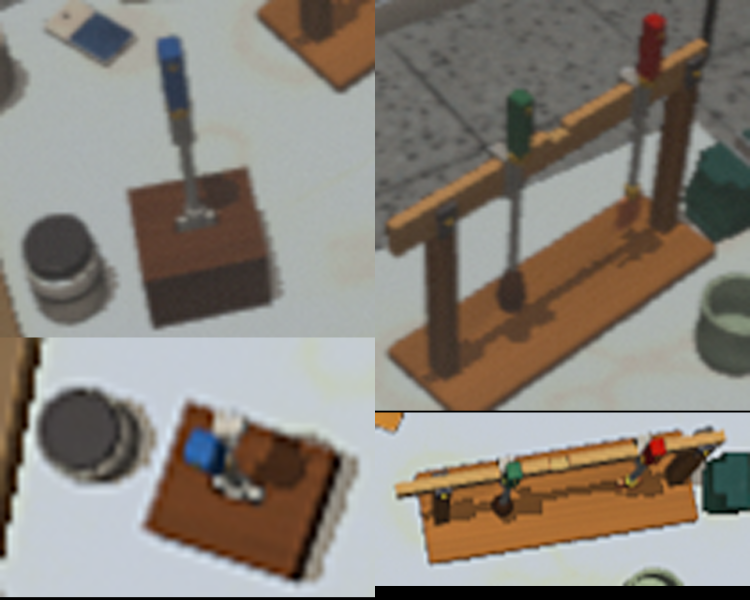

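Run:
```python
from h import *
I={n:cv2.imread(f"pics/{n}0.png")[:,:,::-1].copy() for n in ["scene","top"]}
s,t=cam("scene"),cam("top")
np.set_printoptions(precision=4,suppress=True)
print("camctr",-s[1].T@s[2],-t[1].T@t[2])
print("grip top", plane(t,(210.1,199.5),.228), plane(s,(209,195.5),.234), tri((t,(210,199)),(s,(209.3,197))))
# block top face
m=mask(I["top"],(0,60,20),(15,255,150)); roi=np.zeros_like(m); roi[180:225,195:240]=255
cs,_=cv2.findContours(m&roi,0,2); c=max(cs,key=cv2.contourArea)
P=np.array([plane(t,p,.062)[:2] for p in c[:,0,:]],np.float32)
r=cv2.minAreaRect(P*1000); print("block",cv2.contourArea(c),r, cv2.boxPoints(r))
# rack bar ends, tools, notch
for nm,p in dict(barL=(258,156.5),barR=(371,137)).items(): print(nm,plane(t,p,.2))
# crop coords -> pixels
f=lambda u,v:((u/750*800-400)/400*130+250,(v/600*640-440)/185*60+130)
g=lambda u,v:((u/750*800-400)/400*105+230,(v/600*640)/438*115+90)
for nm,uv in dict(barL=(397,489),barR=(724,436),notch=(560,463)).items(): print("top",nm,f(*uv),plane(t,f(*uv),.2))
for nm,uv in dict(barLtopL=(390,225),barRtopR=(707,43),notch=(558,130)).items(): print("sc",nm,g(*uv),plane(s,g(*uv),.2))
for nm,a,b in [("green",(297.5,150.5),(269.8,119)),("red",(347,142),(307.7,97))]: print(nm,tri((t,a),(s,b)),plane(t,a,.26))
print("cup",plane(t,(346,195),.057),"jar",plane(t,(190,197),.068))
```

```text
camctr [0.0144 0.2928 0.821 ] [ 0.3524 -0.0297  1.4694]
grip top [0.4725 0.1223 0.228 ] [0.4779 0.1213 0.234 ] (array([0.4734, 0.1223, 0.2343]), [np.float64(0.000530358360186585), np.float64(0.0005303583601865546)])
block 486.0 ((469.1116638183594, 122.52091979980469), (83.19523620605469, 69.64007568359375), 71.86455535888672) [[423.0735  93.828 ]
 [489.2541  72.1515]
 [515.1498 151.2139]
 [448.9692 172.8904]]
barL [ 0.5911 -0.0009  0.2   ]
barR [ 0.6442 -0.3029  0.2   ]
top barL (257.62666666666667, 156.46486486486484) [0.5912 0.0001 0.2   ]
top barR (370.9866666666667, 138.12972972972972) [ 0.6412 -0.3028  0.2   ]
top notch (314.1333333333333, 147.47027027027025) [ 0.6157 -0.151   0.2   ]
sc barLtopL (234.2, 153.013698630137) [ 0.5908 -0.      0.2   ]
sc barRtopR (322.96, 102.04261796042618) [ 0.6374 -0.3055  0.2   ]
sc notch (281.24, 126.40791476407915) [ 0.6126 -0.1507  0.2   ]
green (array([ 0.5964, -0.1033,  0.255 ]), [np.float64(0.00011285377259263489), np.float64(0.0001128537725926212)]) [ 0.5954 -0.1029  0.26  ]
red (array([ 0.6175, -0.23  ,  0.2569]), [np.float64(0.0009181754060174912), np.float64(0.0009181754060173083)]) [ 0.6175 -0.2289  0.26  ]
cup [ 0.5034 -0.257   0.057 ] jar [0.4952 0.2012 0.068 ]
```

step_arm:
  commands:
    - [0,[0,0,-2.4],-10.7]
    - [0,[0,0,-2.4],-10.7]
    - [0,[0,0,-2.4],-10.7]
    - [0,[0,0,-2.4],-10.7]
    - [0,[0,0,-2.4],-10.7]
    - [0,[4.5,1.1,0],0]
    - [0,[4.5,1.1,0],0]
    - [0,[4.5,1.1,0],0]
    - [0,[4.5,1.1,0],0]
    - [0,[4.5,1.1,0],0]
    - [0,[4.5,1.1,0],0]
    - [0,[4.5,1.1,0],0]
    - [0,[4.5,1.1,0],0]
  grip_force: 20

```text
time: 1.78
position: [0.4001, -0.3019, 0.3467]
eef_rot: [-3.141, 0.0, 1.251]
contact_force: [-0.5, -0.4, 0.8]
finger_gap: 1.002
```

step_arm:
  commands:
    - [0,[4.7,-0.7,0],0]
    - [0,[4.7,-0.7,0],0]
    - [0,[4.7,-0.7,0],0]
    - [0,[4.7,-0.7,0],0]
    - [0,[4.7,-0.7,0],0]
    - [0,[4.7,-0.7,0],0]
    - [0,[4.7,-0.7,0],0]
    - [0,[4.7,-0.7,0],0]
    - [0,[4.7,-0.7,0],0]
    - [0,[0,0,0],0]
    - [0,[0,0,0],0]

```text
time: 3.15
position: [0.4723, 0.1178, 0.3464]
eef_rot: [-3.141, 0.001, 1.252]
contact_force: [-0.4, -1.1, 0.2]
finger_gap: 1.001
```

Run:
```python
from h import *
st=env.read_state(); im=viewer.capture("wrist"); cv2.imwrite("pics/w1.png",im[:,:,::-1])
np.set_printoptions(precision=4,suppress=True)
print(st["position"],st["eef_rot"]); c=cam("wrist",st)
for b in blobs(mask(im,(105,120,40),(125,255,255)),30): print(b, plane(c,b[0],.234))
```

```text
[0.4723 0.1178 0.3464] [-3.141   0.0007  1.2523]
([399.1, 112.7], [385, 98, 29, 30, 419]) [0.6019 0.1432 0.234 ]
([255.0, 178.1], [247, 166, 17, 25, 372]) [0.4768 0.1281 0.234 ]
```

View pics/w1.png

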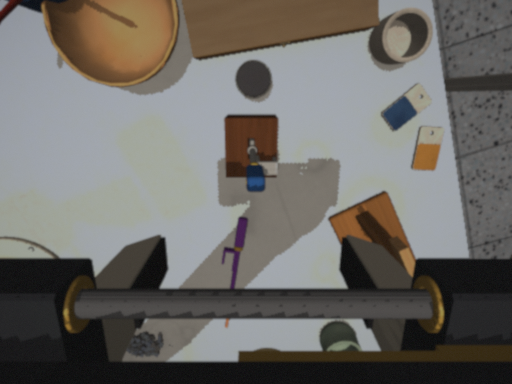

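Run:
```python
from h import *
np.set_printoptions(precision=4,suppress=True)
st=env.read_state(); im=cv2.imread("pics/w1.png")[:,:,::-1].copy(); c=cam("wrist",st)
m=mask(im,(105,120,40),(125,255,255))[160:200,235:275]
print([(r+160,int(np.nonzero(x)[0].min())+235,int(np.nonzero(x)[0].max())+235, int(im[r+160,256].sum())) for r,x in enumerate(m) if x.any()])
far=plane(c,(255.5,190.7),.234); print("far edge",far)
psi=st["eef_rot"][2]; tx=np.array([np.cos(psi),np.sin(psi),0]); print("top centre",far+.007*tx, plane(c,(255.5,183),.234))
b=mask(im,(0,60,20),(15,255,150)); b[:105]=0;b[185:]=0;b[:,:215]=0;b[:,290:]=0
k=max(cv2.findContours(b,0,2)[0],key=cv2.contourArea)
print(cv2.boundingRect(k))
for p in [(225,115),(278,115),(225,177.5),(278,177.5)]: print(p,plane(c,p,.062))
cv2.imwrite("pics/w1c.png",cv2.resize(im[90:210,200:310],(733,800*1),interpolation=cv2.INTER_CUBIC)[:,:,::-1][:600])
```

```text
[(166, 249, 259, 110), (167, 248, 260, 112), (168, 247, 260, 108), (169, 247, 261, 104), (170, 248, 261, 105), (171, 248, 261, 111), (172, 247, 261, 96), (173, 248, 262, 106), (174, 248, 262, 107), (175, 247, 262, 113), (176, 248, 263, 135), (177, 248, 263, 182), (178, 248, 263, 213), (179, 248, 263, 236), (180, 248, 263, 244), (181, 248, 263, 250), (182, 248, 263, 250), (183, 248, 263, 240), (184, 248, 263, 225), (185, 248, 263, 192), (186, 248, 263, 167), (187, 248, 263, 155), (188, 248, 263, 151), (189, 248, 262, 154), (190, 250, 260, 166)]
far edge [0.474  0.1165 0.234 ]
top centre [0.4762 0.1231 0.234 ] [0.4761 0.1229 0.234 ]
(225, 116, 53, 61)
(225, 115) [0.4529 0.1751 0.062 ]
(278, 115) [0.5181 0.1534 0.062 ]
(225, 177.5) [0.4243 0.0961 0.062 ]
(278, 177.5) [0.4935 0.0732 0.062 ]
```

step_arm:
  commands:
    - [0,[0.6,0.15,3],0]
    - [0,[0,0,4.5],0]
    - [0,[0,0,4],0]
    - [0,[0,0,2.2],0]
    - [0,[0,0,1.4],0]
    - [0,[0,0,0],0]
    - [0.5,[0,0,0],0]
    - [1,[0,0,0],0]
    - [1,[0,0,0],0]
    - [1,[0,0,0],0]
    - [1,[0,0,0],0]
    - [1,[0,0,0],0]
  grip_force: 20

```text
time: 4.7
position: [0.4759, 0.1234, 0.1957]
eef_rot: [-3.142, -0.0, 1.252]
contact_force: [0.3, -0.3, 0.3]
finger_gap: 0.396
```

Run:
```python
from h import *
st=env.read_state(); print(st["contact_force"],st["ft_torque"],st["finger_gap"]*92,st["position"])
```

```text
[ 0.30588512 -0.34379058  0.27419762] [-0.01710999 -0.05265424 -0.05226009] 36.42527012714471 [0.47588486 0.12341773 0.19572939]
```

step_arm:
  commands:
    - [1,[0,0,0],0]
    - [1,[0,0,0],0]
    - [1,[0,0,0],0]
    - [1,[0,0,0],0]
    - [1,[0,0,0],0]

```text
time: 5.32
position: [0.4754, 0.1237, 0.1957]
eef_rot: [-3.141, 0.0, 1.252]
contact_force: [-3.3, 0.6, 3.0]
finger_gap: 0.181
```

step_arm:
  commands:
    - [1,[0,0,-0.5],0]
    - [1,[0,0,-0.5],0]
    - [1,[0,0,-1],0]
    - [1,[0,0,-1.5],0]
    - [1,[0,0,-2],0]
    - [1,[0,0,-2],0]
    - [1,[0,0,-1],0]
    - [1,[0,0,0],0]
    - [1,[0,0,0],0]

```text
time: 6.45
position: [0.4757, 0.1229, 0.2803]
eef_rot: [-3.141, 0.001, 1.251]
contact_force: [0.3, -0.2, -2.1]
finger_gap: 0.173
```

Run:
```python
from h import *
st=env.read_state(); print(st["contact_force"],st["ft_torque"],st["finger_gap"]*92,st["position"])
ims={}
for n in ["scene","top","wrist"]:
    ims[n]=viewer.capture(n); cv2.imwrite(f"pics/{n}2.png",ims[n][:,:,::-1])
print(env.read_state()["time"])
c=cam("scene"); print("hook pred", proj(c,st["position"]-[0,0,.0235]))
A=cv2.resize(ims["wrist"][60:384,150:362],(392,600)); B=cv2.resize(ims["scene"][150:270,170:250],(400,600),interpolation=cv2.INTER_CUBIC)
cv2.imwrite("pics/c2.png",np.hstack([A,B])[:,:,::-1])
```

```text
[ 0.27814377 -0.15125947 -2.07737108] [-0.03444863 -0.05601804  0.03450393] 15.920346450052733 [0.47573178 0.12294744 0.28033866]
6.6
hook pred [[207.63190923 189.24514055]]
```

View pics/c2.png

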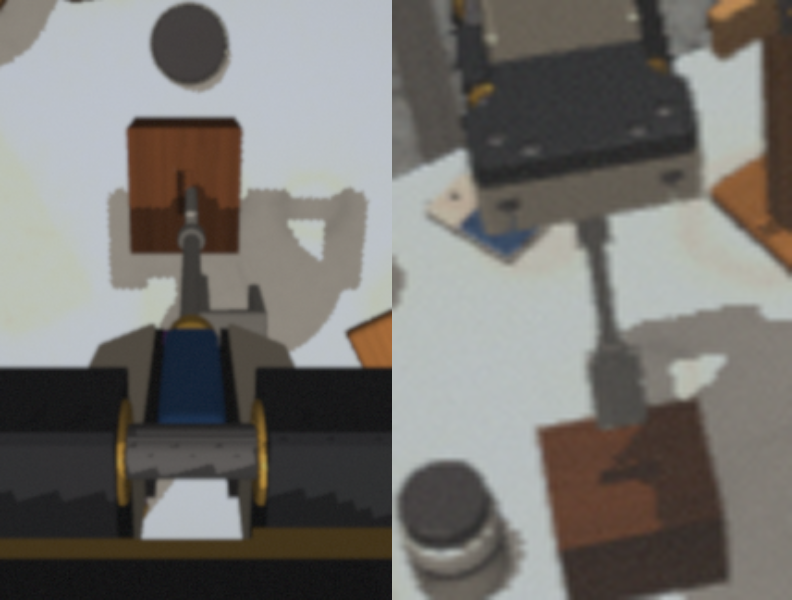

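step_arm:
  commands:
    - [1,[0,0,0],-9.2]
    - [1,[0,0,0],-9.2]
    - [1,[0,0,0],-9.2]
    - [1,[-3,0.2,0],0]
    - [1,[-4.3,0.3,0],0]
    - [1,[-5,0.3,0],0]
    - [1,[-5,0.3,0],0]
    - [1,[-5,0.3,0],0]
    - [1,[-4,0.3,0],0]
    - [1,[-3,0.2,0],0]
    - [1,[0,0,0],0]
    - [1,[0,0,0],0]

```text
time: 8.1
position: [0.5418, -0.1616, 0.2802]
eef_rot: [-3.141, -0.001, 1.734]
contact_force: [-0.4, 0.2, -1.1]
finger_gap: 0.171
```

Run:
```python
from h import *
np.set_printoptions(precision=4,suppress=True)
st=env.read_state(); print(st["contact_force"],st["finger_gap"]*92,st["position"],st["eef_rot"])
im=viewer.capture("wrist"); cv2.imwrite("pics/w3.png",im[:,:,::-1])
c=cam("wrist",st)
Rt=R.from_euler("xyz",st["eef_rot"]).as_matrix()
hk=st["position"]+Rt@[0,.013,.0235]; print("hook",hk,proj(c,hk))
cv2.imwrite("pics/w3c.png",cv2.resize(im[60:300,180:480],(750,600),interpolation=cv2.INTER_CUBIC)[:,:,::-1])
```

```text
[-0.3892  0.1953 -1.1338] 15.723618904406132 [ 0.5418 -0.1616  0.2802] [-3.1411 -0.0015  1.7341]
hook [ 0.5546 -0.1595  0.2567] [[274.967  235.3125]]
```

View pics/w3c.png

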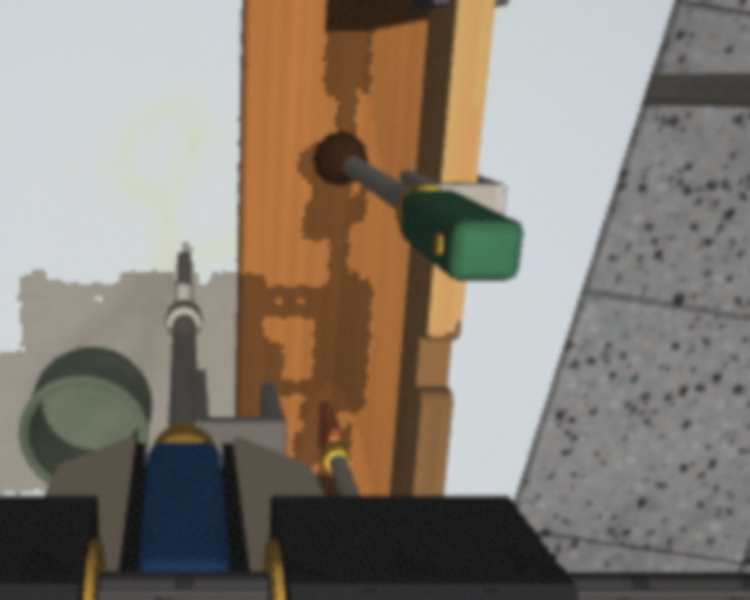

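Run:
```python
from h import *
np.set_printoptions(precision=4,suppress=True)
st=env.read_state(); im=cv2.imread("pics/w3.png")[:,:,::-1].copy(); c=cam("wrist",st)
# bar top face: bright tan
hsv=cv2.cvtColor(im,cv2.COLOR_RGB2HSV)
for r in [70,90,110,125,180,186,190,194,198,200,204,208,212,216,220,225,235,245,255]:
    print(r,[(u,*im[r,u]) for u in range(338,382,3)] if r in(90,190,204,235) else "", end="")
    g=im[r,335:390].astype(int); br=(g[:,0]>165)&(g[:,0]-g[:,2]>40); x=np.nonzero(br)[0]+335
    if len(x): print(r,x.min(),x.max(),plane(c,(x.min()-.5,r),.2),plane(c,(x.max()+.5,r),.2))
    else: print()
```

```text
70 70 363 376 [ 0.5989 -0.0551  0.2   ] [ 0.6082 -0.0536  0.2   ]
90 [(338, np.uint8(158), np.uint8(103), np.uint8(56)), (341, np.uint8(163), np.uint8(105), np.uint8(57)), (344, np.uint8(155), np.uint8(101), np.uint8(55)), (347, np.uint8(158), np.uint8(102), np.uint8(54)), (350, np.uint8(81), np.uint8(57), np.uint8(37)), (353, np.uint8(70), np.uint8(53), np.uint8(37)), (356, np.uint8(71), np.uint8(53), np.uint8(36)), (359, np.uint8(99), np.uint8(77), np.uint8(50)), (362, np.uint8(206), np.uint8(164), np.uint8(102)), (365, np.uint8(207), np.uint8(162), np.uint8(101)), (368, np.uint8(206), np.uint8(157), np.uint8(98)), (371, np.uint8(206), np.uint8(167), np.uint8(104)), (374, np.uint8(207), np.uint8(176), np.uint8(138)), (377, np.uint8(205), np.uint8(211), np.uint8(211)), (380, np.uint8(205), np.uint8(211), np.uint8(212))]90 361 374 [ 0.6009 -0.0678  0.2   ] [ 0.6104 -0.0662  0.2   ]
110 110 359 372 [ 0.603 -0.081  0.2  ] [ 0.6127 -0.0794  0.2   ]
125 125 358 370 [ 0.605  -0.0911  0.2   ] [ 0.6141 -0.0896  0.2   ]
180 180 335 365 [ 0.5985 -0.133   0.2   ] [ 0.6213 -0.1292  0.2   ]
186 
[... 2169 characters left out ...]
int8(53), np.uint8(36)), (344, np.uint8(72), np.uint8(54), np.uint8(37)), (347, np.uint8(116), np.uint8(86), np.uint8(57)), (350, np.uint8(138), np.uint8(101), np.uint8(65)), (353, np.uint8(133), np.uint8(98), np.uint8(63)), (356, np.uint8(140), np.uint8(103), np.uint8(66)), (359, np.uint8(161), np.uint8(144), np.uint8(130)), (362, np.uint8(208), np.uint8(214), np.uint8(218)), (365, np.uint8(209), np.uint8(214), np.uint8(218)), (368, np.uint8(208), np.uint8(214), np.uint8(218)), (371, np.uint8(208), np.uint8(214), np.uint8(216)), (374, np.uint8(208), np.uint8(213), np.uint8(215)), (377, np.uint8(208), np.uint8(213), np.uint8(215)), (380, np.uint8(208), np.uint8(214), np.uint8(214))]
245 
255
```

step_arm:
  commands:
    - [1,[-0.3,1.5,0],0]
    - [1,[-0.4,2.2,0],0]
    - [1,[-0.4,1.8,0],0]
    - [1,[-0.1,1.0,0],0]
    - [1,[0,0,1.5],0]
    - [1,[0,0,1.0],0]
    - [1,[0,0,0],0]
    - [1,[0,0,0],0]

```text
time: 9.15
position: [0.6079, -0.1642, 0.2558]
eef_rot: [-3.142, 0.0, 1.733]
contact_force: [-0.6, -0.2, -1.7]
finger_gap: 0.17
```

Run:
```python
from h import *
np.set_printoptions(precision=4,suppress=True)
st=env.read_state(); print(st["contact_force"],st["finger_gap"]*92,st["position"],st["eef_rot"])
im=viewer.capture("wrist"); cv2.imwrite("pics/w4.png",im[:,:,::-1])
c=cam("wrist",st)
Rt=R.from_euler("xyz",st["eef_rot"]).as_matrix()
hk=st["position"]+Rt@[0,.013,.0235]; print("hook",hk,proj(c,hk),"notch",proj(c,[.6196,-.1505,.2]))
cv2.imwrite("pics/w4c.png",cv2.resize(im[100:280,170:395],(750,600),interpolation=cv2.INTER_CUBIC)[:,:,::-1])
```

```text
[-0.5759 -0.218  -1.6874] 15.659027185930366 [ 0.6079 -0.1642  0.2558] [-3.1416  0.0001  1.733 ]
hook [ 0.6207 -0.1621  0.2323] [[274.9697 235.3108]] notch [[273.4549 199.4167]]
```

View pics/w4c.png

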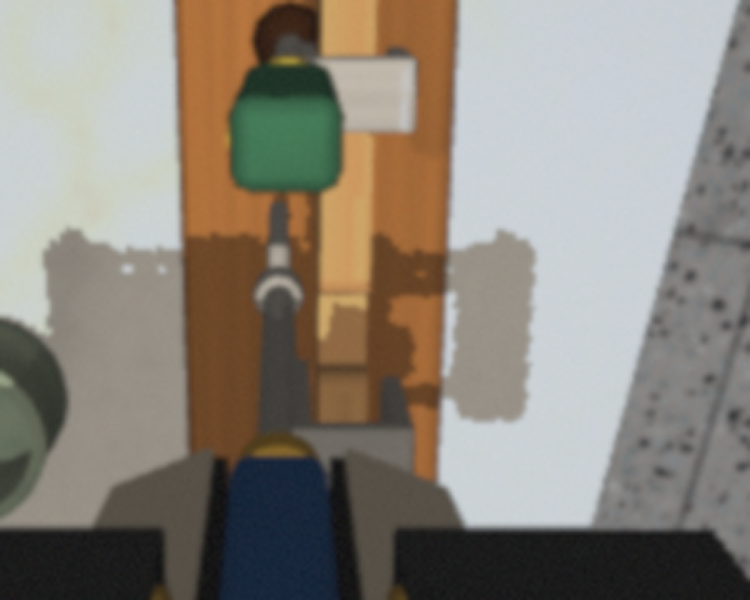

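step_arm:
  commands:
    - [1,[0,0.05,0.6],0]
    - [1,[0,0,0.6],0]
    - [1,[0,0,0.6],0]
    - [1,[0,0,0.5],0]
    - [1,[0,0,0.4],0]
    - [1,[0,0,0.2],0]
    - [1,[0,0,0],0]
    - [1,[0,0,0],0]
  grip_force: 12

```text
time: 10.2
position: [0.6088, -0.1639, 0.2269]
eef_rot: [3.141, 0.0, 1.733]
contact_force: [0.0, 0.6, -1.9]
finger_gap: 0.172
```

step_arm:
  commands:
    - [1,[0,0,0.1],0]
    - [1,[0,0,0.1],0]
    - [1,[0,0,0],0]

```text
time: 10.58
position: [0.6086, -0.164, 0.2246]
eef_rot: [-3.141, -0.0, 1.733]
contact_force: [0.2, 0.0, -1.5]
finger_gap: 0.173
```

step_arm:
  commands:
    - [1,[0,0,0.1],0]
    - [1,[0,0,0],0]

```text
time: 10.82
position: [0.6087, -0.1639, 0.224]
eef_rot: [3.141, 0.0, 1.733]
contact_force: [-1.1, -0.1, 0.2]
finger_gap: 0.172
```

step_arm:
  commands:
    - [1,[0,0,0.1],0]
    - [1,[0,0,0],0]

```text
time: 11.08
position: [0.6088, -0.1639, 0.2239]
eef_rot: [3.141, 0.001, 1.733]
contact_force: [-3.1, 0.3, 6.2]
finger_gap: 0.172
```

step_arm:
  commands:
    - [1,[0.1,0,-0.03],0]
    - [1,[0.1,0,0],0]
    - [1,[0.1,0,0],0]
    - [1,[0.1,0,0],0]
    - [1,[0,0,0],0]

```text
time: 11.7
position: [0.6086, -0.1603, 0.2235]
eef_rot: [3.14, 0.001, 1.733]
contact_force: [0.3, -3.0, 5.2]
finger_gap: 0.174
```

step_arm:
  commands:
    - [1,[0.1,0,0],0]
    - [1,[0.1,0,0],0]
    - [1,[0,0,0],0]

```text
time: 12.08
position: [0.608, -0.1576, 0.2232]
eef_rot: [3.141, -0.0, 1.734]
contact_force: [1.2, -1.3, 4.5]
finger_gap: 0.174
```

step_arm:
  commands:
    - [1,[0.1,0,0],0]
    - [1,[0,0,0],0]

```text
time: 12.32
position: [0.6077, -0.1567, 0.2231]
eef_rot: [3.141, -0.0, 1.734]
contact_force: [1.6, -1.8, 4.7]
finger_gap: 0.172
```

step_arm:
  commands:
    - [1,[0.1,0,0],0]
    - [1,[0,0,0],0]

```text
time: 12.58
position: [0.6073, -0.1558, 0.223]
eef_rot: [-3.142, -0.0, 1.733]
contact_force: [1.4, -1.8, 4.1]
finger_gap: 0.168
```

step_arm:
  commands:
    - [1,[0.1,0,0],0]
    - [1,[0,0,0],0]

```text
time: 12.82
position: [0.6069, -0.1547, 0.2228]
eef_rot: [-3.141, -0.001, 1.734]
contact_force: [1.7, -1.3, 3.7]
finger_gap: 0.174
```

step_arm:
  commands:
    - [1,[0.1,0,0],0]
    - [1,[0,0,0],0]

```text
time: 13.08
position: [0.6061, -0.1529, 0.2222]
eef_rot: [-3.14, -0.002, 1.734]
contact_force: [0.2, 1.3, -1.2]
finger_gap: 0.171
```

step_arm:
  commands:
    - [1,[0.1,0,0],0]
    - [1,[0,0,0],0]

```text
time: 13.32
position: [0.6062, -0.1527, 0.2224]
eef_rot: [-3.14, -0.001, 1.734]
contact_force: [-0.2, 0.4, -1.1]
finger_gap: 0.171
```

step_arm:
  commands:
    - [1,[0.1,0,0],0]
    - [1,[0,0,0],0]

```text
time: 13.58
position: [0.6066, -0.152, 0.2229]
eef_rot: [-3.141, -0.0, 1.733]
contact_force: [-0.1, 0.5, -3.0]
finger_gap: 0.176
```

step_arm:
  commands:
    - [1,[0,0,0.1],0]
    - [1,[0,0,0.1],0]
    - [1,[0,0,0],0]

```text
time: 13.95
position: [0.6068, -0.1518, 0.2212]
eef_rot: [3.141, -0.0, 1.734]
contact_force: [0.5, 1.1, -0.5]
finger_gap: 0.173
```

step_arm:
  commands:
    - [1,[0,0,0.1],0]
    - [1,[0,0,0],0]

```text
time: 14.2
position: [0.6069, -0.1514, 0.2202]
eef_rot: [3.141, -0.001, 1.734]
contact_force: [0.5, 1.8, 0.3]
finger_gap: 0.172
```

step_arm:
  commands:
    - [1,[0,0,0.1],0]
    - [1,[0,0,0],0]

```text
time: 14.45
position: [0.6068, -0.1512, 0.219]
eef_rot: [3.141, -0.001, 1.734]
contact_force: [1.5, 3.9, 0.4]
finger_gap: 0.17
```

step_arm:
  commands:
    - [1,[0.1,0,0],0]
    - [1,[0,0,0],0]

```text
time: 14.7
position: [0.6067, -0.1511, 0.219]
eef_rot: [3.141, 0.0, 1.733]
contact_force: [1.2, 2.9, 0.1]
finger_gap: 0.175
```

step_arm:
  commands:
    - [1,[0,0,0.1],0]
    - [1,[0,0,0],0]

```text
time: 14.95
position: [0.6063, -0.1511, 0.2178]
eef_rot: [-3.141, -0.0, 1.733]
contact_force: [0.7, 2.9, -1.2]
finger_gap: 0.175
```

step_arm:
  commands:
    - [1,[0,0,0.1],0]
    - [1,[0,0,0],0]

```text
time: 15.2
position: [0.6063, -0.1511, 0.2169]
eef_rot: [-3.141, -0.0, 1.733]
contact_force: [-0.5, 2.3, 0.4]
finger_gap: 0.179
```

step_arm:
  commands:
    - [1,[0,0,0.1],0]
    - [1,[0,0,0],0]

```text
time: 15.45
position: [0.6064, -0.1512, 0.2167]
eef_rot: [-3.141, 0.001, 1.733]
contact_force: [-1.8, 2.7, 4.9]
finger_gap: 0.173
```

step_arm:
  commands:
    - [1,[0,0,-0.1],0]
    - [0.7,[0,0,0],0]
    - [0.7,[0,0,0],0]
    - [0.6,[0,0,0],0]
    - [0.6,[0,0,0],0]
    - [0.5,[0,0,0],0]
    - [0.5,[0,0,0],0]
    - [0.5,[0,0,0],0]

```text
time: 16.45
position: [0.6065, -0.1511, 0.217]
eef_rot: [3.142, 0.0, 1.733]
contact_force: [-0.4, 0.1, -0.0]
finger_gap: 0.5
```

Run:
```python
from h import *
np.set_printoptions(precision=4,suppress=True)
st=env.read_state(); print(st["contact_force"],st["finger_gap"]*92,st["position"],st["eef_rot"])
im=viewer.capture("wrist"); sc=viewer.capture("scene"); cv2.imwrite("pics/w5.png",im[:,:,::-1])
A=cv2.resize(im[60:300,170:330],(400,600),interpolation=cv2.INTER_CUBIC)
B=cv2.resize(sc[80:206,238:322],(400,600),interpolation=cv2.INTER_CUBIC)
cv2.imwrite("pics/c5.png",np.hstack([A,B])[:,:,::-1])
```

```text
[-0.4481  0.1309 -0.0137] 46.03536139024777 [ 0.6065 -0.1511  0.217 ] [3.1416 0.0001 1.7334]
```

View pics/c5.png

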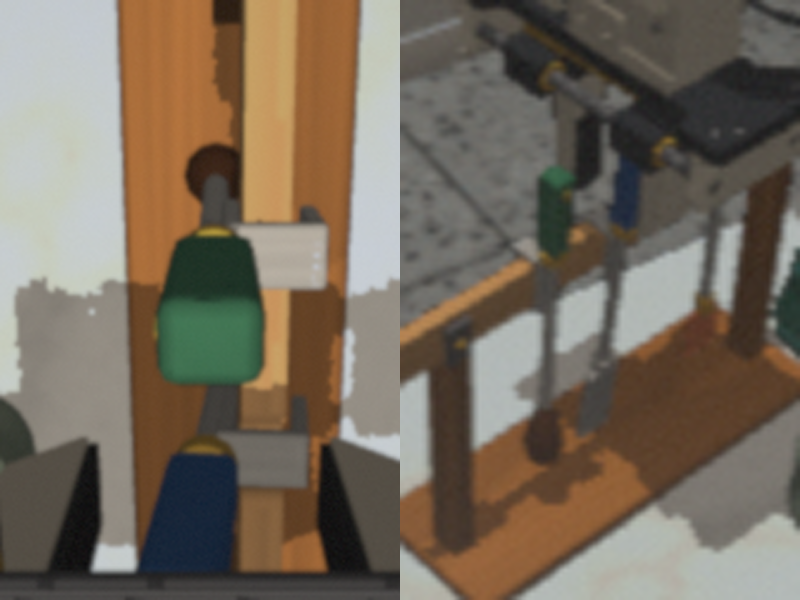

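step_arm:
  commands:
    - [0.4,[0,-0.3,0],0]
    - [0.4,[0,0,-0.5],0]
    - [0.4,[0,0,-1],0]
    - [0.4,[0,0,-1.5],0]
    - [0.4,[0,0,-2.5],0]
    - [0.4,[0,0,-4],0]
    - [0.4,[0,0,-4],0]
    - [0.4,[0,-5,0],0]
    - [0.4,[0,-5,0],0]
    - [0.4,[0,-5,0],0]
    - [0.4,[0,-5,0],0]
    - [0.4,[0,0,0],0]
    - [0.4,[0,0,0],0]

```text
time: 18.18
position: [0.4193, -0.1825, 0.356]
eef_rot: [3.137, 0.002, 1.734]
contact_force: [-0.0, -0.1, 0.8]
finger_gap: 0.599
```

Run:
```python
from h import *
np.set_printoptions(precision=4,suppress=True)
st=env.read_state(); print(st["time"],st["position"],st["contact_force"])
sc=viewer.capture("scene"); tp=viewer.capture("top"); w=viewer.capture("wrist")
for n,i in dict(scene=sc,top=tp,wrist=w).items(): cv2.imwrite(f"pics/{n}6.png",i[:,:,::-1])
A=cv2.resize(sc[80:206,238:338],(400,504),interpolation=cv2.INTER_CUBIC)
B=cv2.resize(tp[125:185,250:350],(400,240),interpolation=cv2.INTER_CUBIC); C=cv2.resize(w[60:258,300:500],(400,264*1))
cv2.imwrite("pics/c6.png",np.hstack([A,np.vstack([B,C])])[:,:,::-1])
for n,i in dict(scene=sc,top=tp).items():
    print(n,"blue",[b for b in blobs(mask(i,(105,120,30),(125,255,255))) if b[0][0]>250],"green",[b for b in blobs(mask(i,(65,90,20),(95,255,255))) if b[0][0]<365])
    print("red",[b for b in blobs(mask(i,(0,170,60),(4,255,255))|mask(i,(174,170,60),(180,255,255))) if b[0][0]>300])
```

```text
18.175 [ 0.4193 -0.1825  0.356 ] [-0.0461 -0.0801  0.7831]
scene blue [([286.8, 112.5], [285, 110, 5, 6, 24])] green [([270.2, 117.2], [268, 116, 5, 4, 12]), ([327.8, 136.8], [322, 132, 13, 11, 55])]
red [([307.7, 96.6], [306, 94, 5, 8, 22])]
top blue [([316.6, 149.9], [314, 147, 6, 7, 34])] green [([297.5, 150.6], [295, 147, 6, 9, 32])]
red [([346.9, 142.1], [344, 139, 7, 8, 32])]
```

View pics/c6.png

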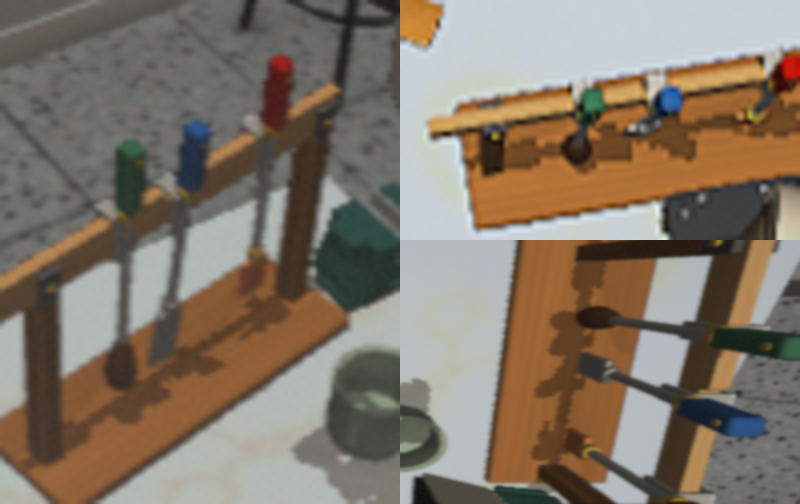

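step_arm:
  commands:
    - [0.4,[0.5,4,0],0]
    - [0.4,[0.5,4,0],0]
    - [0.4,[0,4,0],0]
    - [0.4,[0,0,0],0]
    - [0.4,[0,0,0],0]

```text
time: 18.95
position: [0.5359, -0.1506, 0.3549]
eef_rot: [3.139, -0.002, 1.739]
contact_force: [0.4, 0.3, 0.4]
finger_gap: 0.6
```

Run:
```python
from h import *
import pickle
st=env.read_state(); im=viewer.capture("wrist"); cv2.imwrite("pics/A.png",im[:,:,::-1]); pickle.dump(st,open("A.pkl","wb")); print(st["position"],proj(cam("wrist",st),[[.6196,-.1505,.2],[.6069,-.1526,.255],[.596,-.103,.26]]))
```

```text
[ 0.5358551  -0.15059657  0.3548843 ] [[336.25901373 191.58437847]
 [336.748684   211.40301104]
 [340.22146201 152.00583433]]
```

step_arm:
  commands:
    - [0.4,[0,4,0],0]
    - [0.4,[0,4,0],0]
    - [0.4,[0,0,0],0]
    - [0.4,[0,0,0],0]

```text
time: 19.5
position: [0.6133, -0.1402, 0.356]
eef_rot: [3.138, 0.001, 1.735]
contact_force: [0.7, -0.6, 0.2]
finger_gap: 0.602
```

Run:
```python
from h import *
import pickle
st=env.read_state(); im=viewer.capture("wrist"); cv2.imwrite("pics/B.png",im[:,:,::-1]); pickle.dump(st,open("B.pkl","wb"))
P=[[.6196,-.1505,.2],[.6069,-.1526,.255],[.596,-.103,.26]]
print(st["position"],proj(cam("wrist",st),P))
A=cv2.imread("pics/A.png"); stA=pickle.load(open("A.pkl","rb")); ca=proj(cam("wrist",stA),P)[0]; cb=proj(cam("wrist",st),P)[0]
f=lambda I,c:(int(c[0])-60,int(c[1])-110)
out=[]
for I,c in((A,ca),(im[:,:,::-1],cb)):
    x,y=f(I,c); x=max(x,0); y=max(y,0); print("crop origin",x,y); out.append(cv2.resize(I[y:y+150,x:x+100],(400,600),interpolation=cv2.INTER_CUBIC))
cv2.imwrite("pics/c7.png",np.hstack(out))
```

```text
[ 0.61333678 -0.14022867  0.35600085] [[257.18079807 188.30067253]
 [242.68784125 207.72814531]
 [238.37273568 148.07179565]]
crop origin 276 81
crop origin 197 78
```

View pics/c7.png

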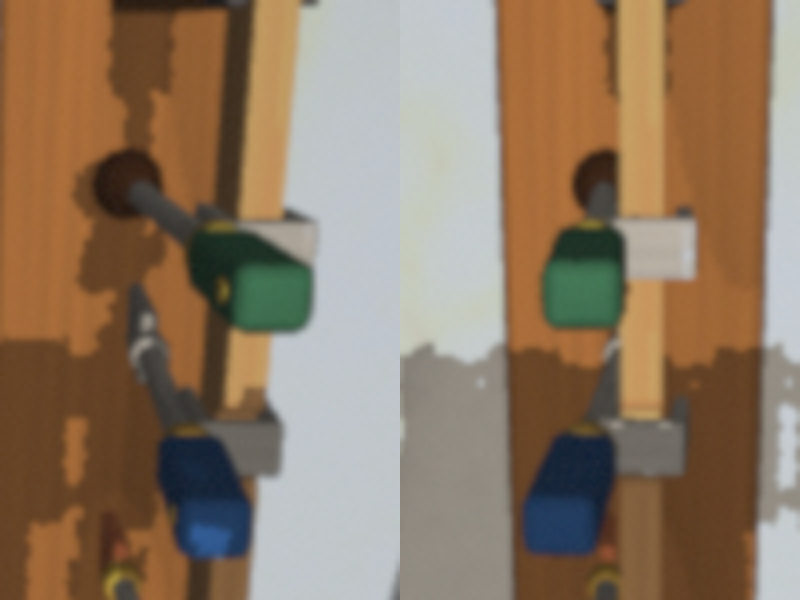

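Run:
```python
from h import *
import pickle
np.set_printoptions(precision=4,suppress=True)
a=cam("wrist",pickle.load(open("A.pkl","rb")));b=cam("wrist",pickle.load(open("B.pkl","rb")))
psi=np.radians(9.45);Rr=np.array([[np.cos(psi),np.sin(psi),0],[-np.sin(psi),np.cos(psi),0],[0,0,1]])
o=np.array([.6196,-.1505,0])
D={"g slab nr":((318,221),(695,220)),"b slab nr":((280,420),(686,421)),"b slab far":((279,475),(684,475)),"g slab far":((314,277),(693,278)),
"g top":((272,298),(582,293)),"b top":((214,534),(564,524)),"g ring":((222,228),(598,224)),"b ring":((187,430),(586,430))}
for k,(p,q) in D.items():
    P,e=tri((a,(276+p[0]/4,81+p[1]/4)),(b,(197+(q[0]-400)/4,78+q[1]/4))); print(k,Rr@(P-o),e[0])
```

```text
g slab nr [0.0124 0.0549 0.2044] 0.00014611149314153532
b slab nr [0.0115 0.0031 0.1919] 0.0002708493018085976
b slab far [ 0.0109 -0.0095  0.1974] 0.00014410995351865264
g slab far [0.012  0.042  0.2068] 0.00036142703642558997
g top [-0.0123  0.0481  0.26  ] 0.0001194362302082906
b top [-0.0171 -0.0044  0.2486] 0.000819824460265784
g ring [-0.01    0.0538  0.2057] 0.00024399462893989721
b ring [-0.0135  0.0029  0.1996] 0.00011173066504795825
```

Run:
```python
from h import *
import pickle
np.set_printoptions(precision=4,suppress=True)
a=cam("wrist",pickle.load(open("A.pkl","rb")));s=cam("scene")
psi=np.radians(9.45);Rr=np.array([[np.cos(psi),np.sin(psi),0],[-np.sin(psi),np.cos(psi),0],[0,0,1]])
o=np.array([.6196,-.1505,0])
print("b blade foot",Rr@(plane(a,(276+135/4,81+290/4),.04)-o),"b blade top",Rr@(plane(a,(276+147/4,81+345/4),.092)-o),"g bulb",Rr@(plane(a,(276+127/4,81+185/4),.06)-o))
g=lambda u,v:(238+u/4,80+v/4)
print("scene+wrist foot",[Rr@(tri((a,(276+135/4,81+295/4)),(s,g(162,358)))[0]-o)])
print("scene plane x=const:")
for k,p,z in [("b foot",(162,358),.035),("b gripbot",(192,190),.205),("b top",(197,125),.255),("g bulb",(120,370),.06),("g gripbot",(127,212),.212),("g top",(130,145),.262)]:
    O,d=ray(s,g(*p)); P=Rr@(O-o); q=Rr@d; t=(-.012-P[0])/q[0]; print(k,P+q*t)
```

```text
b blade foot [-0.0001  0.0071  0.04  ] b blade top [-0.0044 -0.0009  0.092 ] g bulb [-0.0083  0.0466  0.06  ]
scene+wrist foot [array([-0.0025,  0.0019,  0.0375])]
scene plane x=const:
b foot [-0.012   0.0058  0.0475]
b gripbot [-0.012  -0.0117  0.1926]
b top [-0.012  -0.0117  0.2444]
g bulb [-0.012   0.0471  0.0639]
g gripbot [-0.012   0.0457  0.2068]
g top [-0.012   0.0452  0.2585]
```

```bash
python3 -c "
from station import env
s=env.read_state();print(s['time'],s['contact_force']);print(env.finish_job())"
```

```text
19.55 [ 0.35525611 -0.42488864  0.69904074]
the job is handed in; nothing more can be done
None
```

I lifted the blue paddle straight out of its block and set its hook on the plain bar in the gap. I then slid it along the bar toward the green tool until it dropped into the notch, let go and moved the arm clear. I handed the job in at 19.6 s; no verdict was reported.

**Seating:** The tool dropped 7.2 mm from the plain bar before it met resistance again, against a notch depth of 7 mm. The highest force I read at any stop was about 8 N.

**Last pictures:**
- **Height:** The paddle hangs lower than the green tool on the plain bar. The estimates of how much scatter from 6 to 14 mm, so they agree with the hook being home but do not pin it down.
- **Lean:** It leans slightly sideways. One estimate was about 0.09 rad from the scene camera, the other 0.03 to 0.05 rad from the wrist camera, both well under the 0.25 rad limit.
- **Place along the bar:** I put the hook about 12 mm to the green side of the rack's middle. That rests on the tools' given 60 to 70 mm spacing, so it is good to about 5 mm.
- **Other tools:** The green and red tools show at the same pixels as at the start, to within one pixel.

**Not checked:** I did not measure the cup or the jar again at the end. The planned paths kept clear of both.

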